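Tidy the model-making tools into their trays

TASK

Clear the cutting mat: put the two knives, the two markers (the broad and the slim one) and the roll of tape into the trays that already hold one of their kind. Set each down rather than dropping it, so that it ends lying flat on the floor of its tray, not on top of another piece or on the rim, and leave the house model and the glue bottle where they stand.

Things in the scene. Friction and masses are not known exactly. Their poses are not given: they have to be found in the camera images.
- wide_knife: The larger snap-off utility knife, blade drawn in: grey plastic body with a steel blade channel and black slide on top, a narrow steel nose at one end. 148 x 24 x 16 mm (length, width, height). Origin at its centre; x along its length towards the nose, z up. About 75 g. The nose is the last 30 mm (14 mm wide, 8 high); grip the body at the centre. Lies on a 3 mm blue cutting mat, origin at 3 mm plus half its height. Rigid, does not roll by itself.
- slim_knife: The smaller snap-off knife, same build: 130 x 16 x 12 mm. Origin at its centre; x along its length towards the nose (last 26 mm, 10 mm wide, 6 high), z up. About 35 g. Lies on a 3 mm blue cutting mat, origin at 3 mm plus half its height. Rigid, does not roll by itself.
- broad_marker: Broad layout marker with a square barrel, white in the middle, a black cap on both ends: 126 x 20 x 20 mm. Origin at its centre, x along its length, z up. About 30 g. Lies on a 3 mm blue cutting mat, origin at 3 mm plus half its height. Rigid, does not roll by itself.
- slim_marker: Slim felt-tip marker with an eight-sided white barrel 12 mm across the flats, black cap at one end with a thin steel clip on it that stands 2 mm out at the top: 140 mm long. Origin at its centre, x along its length towards the cap, z up. About 15 g. Lies on a 3 mm blue cutting mat, origin at 3 mm plus half its height. Rigid, does not roll by itself.
- tape_roll: Roll of white paper tape lying flat: outside diameter 56 mm, hole 26 mm, 19 mm high. Origin at its centre, z up. About 45 g. Lies on a 3 mm blue cutting mat, origin at 3 mm plus half its height. Rigid, does not roll by itself.
- knife_tray: The knives' tray. One of three like open birch trays, fixed to the table, 160 (its x) x 190 (its y) x 28 mm high outside, walls and floor 4 mm. Origin: centre of its underside, z up. x points away from the robot, y to the robot's left (within 0.1 rad). One 148 mm knife like the wide one is fixed in it along the far wall, centred at x = +58 mm; the floor from x = -76 to +45 mm is free.
- marker_tray: The markers' tray. One of three like open birch trays, fixed to the table, 160 (its x) x 190 (its y) x 28 mm high outside, walls and floor 4 mm. Origin: centre of its underside, z up. x points away from the robot, y to the robot's left (within 0.1 rad). One 126 mm square marker like the broad one is fixed in it along the far wall, centred at x = +58 mm; the floor from x = -76 to +47 mm is free.
- tape_tray: The tape tray. One of three like open birch trays, fixed to the table, 160 (its x) x 190 (its y) x 28 mm high outside, walls and floor 4 mm. Origin: centre of its underside, z up. x points away from the robot, y to the robot's left (within 0.1 rad). One slightly larger roll of tape (62 mm across, 19 mm high) is fixed in its far left corner, centred at x = +42, y = +55 mm; the rest of the floor is free.
- house_model: Bystander: white architectural house model on a 240 x 300 mm plywood base, 153 mm high, to the robot's right. Origin: centre of the base's underside. Loose.
- glue_bottle: Bystander: white glue bottle with a red cap, 42 mm across, 115 mm high, standing to the robot's left. Origin: centre of its underside. Loose.

How it is judged (in metres and radians):
At the end, for the whole second after the job is handed in: Both knives in the knife tray, both markers (broad and slim) in the marker tray, the roll in the tape tray: each inside the walls, lying flat (within 0.1 rad) on the tray's floor (no more than 5 mm above it), at rest and released (x of wide_knife in the frame of knife_tray between -0.074 and 0.074 m and y of wide_knife in the frame of knife_tray between -0.09 and 0.09 m and z of wide_knife in the frame of knife_tray between 0 and 0.017 m and angle between wide_knife's own x axis and vertical between 1.4708 and 1.6708 rad and linear speed of each of wide_knife, slim_knife, broad_marker, slim_marker, tape_roll below 0.02 m/s and contact force between the fingers and wide_knife below 0.1 N and x of slim_knife in the frame of knife_tray between -0.074 and 0.074 m and y of slim_knife in the frame of knife_tray between -0.09 and 0.09 m and z of slim_knife in the frame of knife_tray between 0 and 0.015 m and angle between slim_knife's own x axis and vertical between 1.4708 and 1.6708 rad and contact force between the fingers and slim_knife below 0.1 N and x of broad_marker in the frame of marker_tray between -0.074 and 0.074 m and y of broad_marker in the frame of marker_tray between -0.09 and 0.09 m and z of broad_marker in the frame of marker_tray between 0 and 0.019 m and angle between broad_marker's own x axis and vertical between 1.4708 and 1.6708 rad and contact force between the fingers and broad_marker below 0.1 N and x of slim_marker in the frame of marker_tray between -0.074 and 0.074 m and y of slim_marker in the frame of marker_tray between -0.09 and 0.09 m and z of slim_marker in the frame of marker_tray between 0 and 0.015 m and angle between slim_marker's own x axis and vertical between 1.4708 and 1.6708 rad and contact force between the fingers and slim_marker below 0.1 N and x of tape_roll in the frame of tape_tray between -0.074 and 0.074 m and y of tape_roll in the frame of tape_tray between -0.09 and 0.09 m and z of tape_roll in the frame of tape_tray between 0 and 0.0185 m and (angle between tape_roll's own z axis and vertical below 0.12 rad or angle between tape_roll's own z axis and vertical above 3.02 rad) and contact force between the fingers and tape_roll below 0.1 N); the robot touches nothing.
It fails at once if a tool or the roll is let go of more than about 50 mm above the tray rims (dropped) ((height (world z) of wide_knife above 0.085 m and contact force between the fingers and wide_knife below 0.02 N) or (height (world z) of slim_knife above 0.085 m and contact force between the fingers and slim_knife below 0.02 N) or (height (world z) of broad_marker above 0.085 m and contact force between the fingers and broad_marker below 0.02 N) or (height (world z) of slim_marker above 0.085 m and contact force between the fingers and slim_marker below 0.02 N) or (height (world z) of tape_roll above 0.085 m and contact force between the fingers and tape_roll below 0.02 N)).
It fails at once if the house model is pushed by more than 15 mm (distance of house_model from where it was at the start of the episode above 0.015 m).
It fails at once if the glue bottle is pushed by more than 20 mm or knocked over (distance of glue_bottle from where it was at the start of the episode above 0.02 m or angle between glue_bottle's own z axis and vertical above 0.4 rad).
It also fails if it takes over 128 s, if anything falls off the work surface, if the arm or the gripper's body presses on something with over 40 N, if the wrist force passes 120 N, or if a joint passes its speed limit or range.

ROBOT

A 6-joint arm with a two-finger parallel gripper is mounted at the origin on the work surface. World frame = base frame: x ahead of the robot, y to its left, z up, the work surface at z = 0. Lengths are in mm, angles in rad, forces in N, time in s.
With the tool pointing down it reaches from about 300 to 775 mm from the base axis. Payload 14.6 kg.
Tool frame: the origin (TCP) lies on the mounting face of the last link; the fingertips stand 199 mm ahead of it and the grasp point (between the pads) lies 180 mm ahead of it; z points along the fingers, y is the line along which they close (so a half turn about z gives the same grasp; the last joint's range is limited). The gripper opens to 94 mm and grips with 3 to 60 N. Pads are 16 mm wide; open, the fingers measure 119 mm over their backs; the gripper's body (75 mm by 177 mm) begins 78 mm behind the grasp point.
Start: joints at [1.086, 0.3, 1.521, -0, 1.321, -0.067], TCP at [223.16, 502.683, 404.646] pointing down, gripper open.
Joint ranges: [-3.03, 3.03], [-0.79, 2.21], [0.23, 2.52], [-1.04, 4.18], [0, 3.07], [-2.55, 2.55]. Speed limits (rad/s): [2.22, 2.22, 2.57, 3.14, 3.14, 3.14].

INTERFACE

Orientations are given as [roll, pitch, yaw] about the fixed x, y, z axes, in that order (R = Rz(yaw) Ry(pitch) Rx(roll)).
In Python, from cell import manip gives the robot as it stands. The module is installed in compiled form; this text tells all that it offers.
- The arm moves only by the shell command python3 -m creep 'ROWS' [FORCE]. ROWS is a JSON object of lists of equal length, an entry for each row: "slide": the shift along the world's x, y, z in cm, a list of three; "turn": the turn about the world's z in rad; "claw": the opening, from 0 (shut) to 1 (fully open). A call has 1 to 8 rows; each row shifts and turns the commanded pose from where the row before left it; what a row does not reach is not made up. A row lasts 1/8 s, in which the tool goes at most 62.5 mm and 10.7 degrees, less where a joint would pass 70% of its speed; a pose out of reach is approached as far as the arm can. A call with a gripper value outside its range is refused whole. The fingers move at their own pace and stop on an object; FORCE is the grip in N (left out, the last holds). Time passes only in rows, so rows that do not move let the fingers close. It gives the time, the measured TCP pose, the force, the opening and the grip force at its end, in the units of the state.
- manip.read_state(): the state, without advancing time (a new reading comes with each control period).
- manip.camera(name): name is "scene" or "top"; returns (picture, depth): 480x640x3 uint8, red, green, blue; 480x640 float32, mm along the optical axis (not along the pixel's ray), 0 where there is no reading.
- manip.calibration(name): a dict with "intrinsics" (3x3 intrinsics, pixels), "k1" (the pictures are not rectified: a ray, as slopes to the right and down, at radius r is drawn at 1 + k1 r^2 times it, then the intrinsics apply), "pose" (4x4, takes a point from camera to world coordinates). Camera axes: x right, y up, looking along -z (the intrinsics and any distortion apply to the point x, -y, -z); pixel columns grow to the right and rows downward; lengths in mm; the calibration is good to about 2 mm. A picture is of the moment at which its call begins. calibration takes no time and is no camera call.
- manip.sign_off(): hands the job in; it is judged then, once.
Trained networks look in the newest picture that a camera, given by its name, has taken for a name from the list of things; names that differ only in an ending like _2 or _b are one class to them, and where a whole thing is asked for, a point or a joint stands for the part that bears it (a point fixed in the world has none). Each returns a list of dicts, best first, with "score" (0 to 1); they miss things now and then, are a little off and sometimes report something else, mostly with a low value. They report only what shows in the picture. A call takes as long as a camera call.
- manip.cut_out(query, camera): "mask" (480x640 bool, what is visible of it) and "position" ([column, row] in pixels, amid what is visible of it).
The state is a dict: "clock": time; "joints": joint angles; "qd": joint speeds; "effort": joint torques, N m; "eef_pos": TCP position; "eef_rot": TCP orientation; "wrist_force": force on the tool from outside, world axes, zero at the start; "moment": the same for the moment, N m; "finger_gap": finger opening in mm; "finger_force": force on a finger pad.
Only numpy, scipy, OpenCV 4.12 (cv2) and the standard library are available. Lean on these libraries where they do the work, as an engineer would, in place of code of your own. Each camera call takes 0.05 s, during which the arm holds its last target. There are 200 camera calls.

## Working session

There is one attempt and no reset: what is moved stays moved. The work goes in short steps, Python scripts to look and compute and a shell command to move; the robot and the scene stay as the last step left them, time stands still between calls to the robot, and variables do not carry over. Pictures are saved under pics/ and viewed, at most 14 in all, crops included, and the job is handed in when it is done.

```bash
mkdir -p pics; cat > h.py <<'E'
from cell import manip
import numpy as np, cv2
def world(cam, depth, mask):
    c=manip.calibration(cam); K=np.array(c["intrinsics"]); k=c["k1"]; T=np.array(c["pose"])
    v,u=np.nonzero(mask&(depth>0)); z=depth[v,u].astype(float)
    xy=cv2.undistortPoints(np.stack([u,v],1).astype(np.float64)[:,None],K,np.array([k,0,0,0.]))[:,0]
    P=np.stack([xy[:,0]*z,-xy[:,1]*z,-z],1)
    return P@T[:3,:3].T+T[:3,3]
def ray(cam,u,v,h):
    c=manip.calibration(cam); K=np.array(c["intrinsics"]); T=np.array(c["pose"])
    s=cv2.undistortPoints(np.array([[[u,v]]],float),K,np.array([c["k1"],0,0,0.]))[0,0]
    d=T[:3,:3]@[s[0],-s[1],-1]; return T[:3,3]+d*(h-T[2,3])/d[2]
E
python3 - <<'E'
from h import *
for n in("scene","top"):
    p,d=manip.camera(n); cv2.imwrite(f"pics/{n}0.png",p[:,:,::-1])
    print(n,np.round(manip.calibration(n)["pose"],2).tolist(), d.min(),d.max())
s=manip.read_state(); print(s)
for q in "wide_knife slim_knife broad_marker slim_marker tape_roll knife_tray marker_tray tape_tray house_model glue_bottle".split():
    r=manip.cut_out(q,"top")
    for o in r[:3]:
        P=world("top",d,o["mask"]); m=P[:,:2].mean(0)
        (c,sz,a)=cv2.minAreaRect(P[:,:2].astype(np.float32))
        print(q,round(o["score"],2),np.round(o["position"]),"mean",m.round(),"rect",np.round(c),np.round(sz),round(a,1),"z",np.percentile(P[:,2],[5,50,95]).round())
E
```

```text
scene [[-0.82, -0.39, 0.41, 1187.94], [0.57, -0.54, 0.62, 931.43], [-0.02, 0.74, 0.67, 1137.29], [0.0, 0.0, 0.0, 1.0]] 0.0 3999.914
top [[-0.01, 0.99, -0.11, 413.41], [-1.0, -0.01, -0.01, -58.28], [-0.01, 0.11, 0.99, 1140.23], [0.0, 0.0, 0.0, 1.0]] 0.0 2055.4194
{'clock': 0.1, 'joints': array([ 1.08638735e+00,  3.00403571e-01,  1.52151227e+00, -1.51064304e-05,
        1.32069337e+00, -6.66019516e-02]), 'qd': array([ 0.00069705,  0.00043185, -0.00218502,  0.00033865, -0.00304576,
        0.00010947]), 'effort': array([ 1.97984897e-03, -5.32648802e+01, -3.53281760e+01,  7.09758047e-02,
        2.35779444e-02, -5.18632373e-05]), 'eef_pos': array([223.15731405, 502.66142614, 404.15237403]), 'eef_rot': array([-3.14057737e+00, -5.30546081e-05,  2.72378935e+00]), 'wrist_force': array([ 0.53445866,  0.42222529, -0.26588056]), 'moment': array([ 0.0248392 ,  0.05521445, -0.01430745]), 'finger_force': 0.0, 'finger_gap': 93.58471652106648}
wide_knife 0.73 [247. 282.] mean [442. 124.] rect [447. 128.] [146.  24.] 25.1 z [14. 19. 23.]
slim_knife 0.79 [192. 282.] mean [454. 269.] rect [456. 269.] [
[... 207 characters left out ...]
.] 67.4 z [10. 14. 18.]
tape_roll 0.6 [292. 270.] mean [458.   4.] rect [460.   4.] [54. 54.] 89.1 z [ 4. 22. 25.]
knife_tray 0.59 [214. 204.] mean [651. 218.] rect [650. 217.] [160. 194.] 4.4 z [ 1.  5. 28.]
marker_tray 0.92 [381. 203.] mean [ 649. -219.] rect [ 653. -220.] [198. 172.] 88.0 z [ 1.  5. 28.]
marker_tray 0.24 [347. 276.] mean [ 446. -130.] rect [ 446. -131.] [ 22. 129.] 70.1 z [18. 22. 26.]
tape_tray 0.56 [297. 198.] mean [660.  -5.] rect [659.  -6.] [162. 189.] 0.1 z [ 1.  5. 28.]
house_model 0.81 [526. 270.] mean [ 457. -564.] rect [ 463. -595.] [247. 321.] 2.7 z [ 17.  23. 147.]
glue_bottle 0.78 [107. 289.] mean [434. 456.] rect [442. 485.] [89. 42.] 68.1 z [  5.  72. 115.]
```

View pics/top0.png

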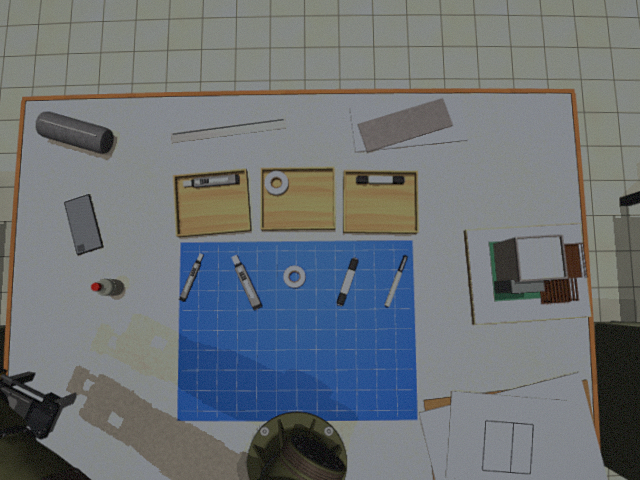

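View pics/scene0.png

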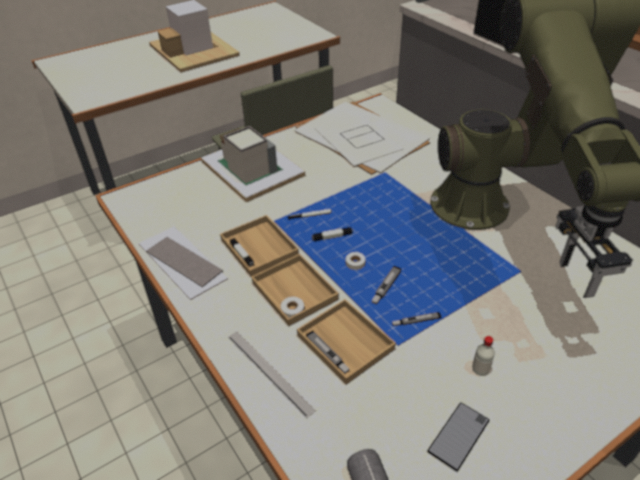

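```bash
python3 - <<'E'
from h import *
p,d=manip.camera("top")
for q in "wide_knife slim_knife broad_marker slim_marker knife_tray marker_tray tape_tray tape_roll".split():
    o=manip.cut_out(q,"top")[0]
    m=o["mask"].copy(); P=world("top",d,m); zm=np.median(P[:,2])
    if 'tray' in q:
        P=P[(P[:,2]>22)&(P[:,2]<32)]; c,sz,a=cv2.minAreaRect(P[:,:2].astype(np.float32))
        print(q,np.round(c,1),np.round(sz),a); continue
    P=P[P[:,2]>10]
    c=P[:,:2].mean(0); w,V=np.linalg.eigh(np.cov(P[:,:2].T)); x=V[:,1]; x=x*np.sign(x[0]); y=V[:,0]
    t=(P[:,:2]-c)@x; s=(P[:,:2]-c)@y
    mid=c+x*(np.percentile(t,1)+np.percentile(t,99))/2+y*(np.percentile(s,2)+np.percentile(s,98))/2
    print(q,"mid",mid.round(1),"yaw",np.arctan2(x[1],x[0]).round(3),"len",np.ptp(t).round(),np.ptp(s).round())
E
```

```text
wide_knife mid [444.9 125.6] yaw 0.435 len 146.0 25.0
slim_knife mid [458.7 267.5] yaw -0.396 len 129.0 17.0
broad_marker mid [ 444.4 -129.5] yaw -0.343 len 125.0 19.0
slim_marker mid [ 443.6 -253.2] yaw -0.386 len 129.0 13.0
knife_tray [649.7 216.4] [160. 192.] 4.284999847412109
marker_tray [ 649.  -217.5] [188. 162.] 88.8381576538086
tape_tray [659.3  -6.3] [162. 189.] 0.22151470184326172
tape_roll mid [458.6   3.6] yaw 1.186 len 55.0 55.0
```

The top view shows the slim knife at (192,282), wide knife at (247,282), roll at (292,270), broad marker at (347,276) and slim marker at (394,281). The knife, tape and marker trays are at (212,204), (298,199) and (380,203). The scene view agrees. I'll start with the slim knife.

```bash
python3 -m creep '{"slide":[[3.37,-3.36,-1.5],[3.37,-3.36,-1.5],[3.37,-3.36,-1.5],[3.37,-3.36,-1.5],[3.37,-3.36,-1.5],[3.37,-3.36,-1.5],[3.37,-3.36,-1.5],[0,0,0]],"turn":[0.022,0,0,0,0,0,0,0],"claw":[1,1,1,0.6,0.6,0.6,0.6,0.6]}' 20
```

```text
clock: 2.05
eef_pos: [460.5, 265.5, 298.5]
eef_rot: [-3.14, -0.001, 2.742]
wrist_force: [-0.7, -0.0, -0.1]
finger_gap: 56.5
finger_force: 0.0
```

```bash
python3 -m creep '{"slide":[[0,0,-3],[0,0,-3],[0,0,-2],[0,0,-0.7],[0,0,0]],"turn":[0,0,0,0,0],"claw":[0.6,0.6,0.6,0.6,0.6]}' 20; python3 - <<'E'
from h import *
p,d=manip.camera("scene"); cv2.imwrite("pics/s1.png",cv2.resize(p[250:420,330:530,::-1],(800,680))[:600])
E
```

```text
clock: 2.68
eef_pos: [458.9, 267.9, 213.0]
eef_rot: [3.141, 0.0, 2.746]
wrist_force: [1.0, 0.3, -0.2]
finger_gap: 56.6
finger_force: 0.0
```

View pics/s1.png

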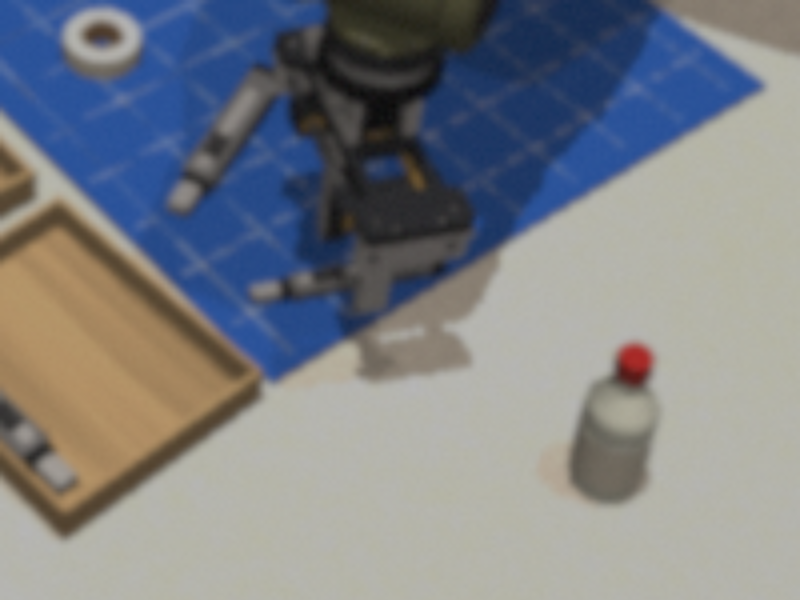

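The crop shows the two fingers straddling the slim knife (nose at about (265,290)), clear of the bottle. I'll lower and grip.

```bash
python3 -m creep '{"slide":[[0,0,-0.8],[0,0,0],[0,0,0],[0,0,0],[0,0,0],[0,0,0]],"turn":[0,0,0,0,0,0],"claw":[0.6,0.6,0.1,0.1,0.1,0.1]}' 20
```

```text
clock: 3.48
eef_pos: [459.1, 267.5, 204.7]
eef_rot: [3.142, 0.0, 2.746]
wrist_force: [0.9, 0.1, -0.6]
finger_gap: 19.9
finger_force: 0.0
```

```bash
python3 -m creep '{"slide":[[0,0,0],[0,0,0],[0,0,0],[0,0,1],[0,0,3],[0,0,3],[0,0,0]],"turn":[0,0,0,0,0,0,0],"claw":[0,0,0,0,0,0,0]}' 20
```

```text
clock: 4.35
eef_pos: [459.3, 267.6, 277.1]
eef_rot: [3.138, 0.003, 2.746]
wrist_force: [-0.2, 0.1, -1.1]
finger_gap: 15.6
finger_force: 20.0
```

Held (15.6 mm gap, 20 N). On to the knife tray.

```bash
python3 -m creep '{"slide":[[2.15,-0.77,0],[2.15,-0.77,0],[2.15,-0.77,0],[2.15,-0.77,0],[2.15,-0.77,0],[2.15,-0.77,0],[2.15,-0.77,0],[0,0,0]],"turn":[-0.157,-0.157,-0.157,-0.157,-0.157,-0.157,-0.157,0],"claw":[0,0,0,0,0,0,0,0]}'; python3 -m creep '{"slide":[[0,0,-2],[0,0,-2],[0,0,-1.5],[0,0,-0.4],[0,0,0],[0,0,0]],"turn":[0,0,0,0,0,0],"claw":[0,0,0,0,0,0]}'; python3 - <<'E'
from h import *
p,d=manip.camera("scene"); cv2.imwrite("pics/s2.png",cv2.resize(p[240:420,250:490,::-1],(800,600)))
E
```

```text
clock: 5.35
eef_pos: [610.0, 212.9, 273.3]
eef_rot: [-3.14, 0.0, 1.646]
wrist_force: [-0.3, 0.4, -0.1]
finger_gap: 15.3
finger_force: 20.0
clock: 6.1
eef_pos: [609.7, 213.7, 216.3]
eef_rot: [3.14, -0.0, 1.647]
wrist_force: [-0.1, 0.6, -1.3]
finger_gap: 16.1
finger_force: 20.0
```

View pics/s2.png

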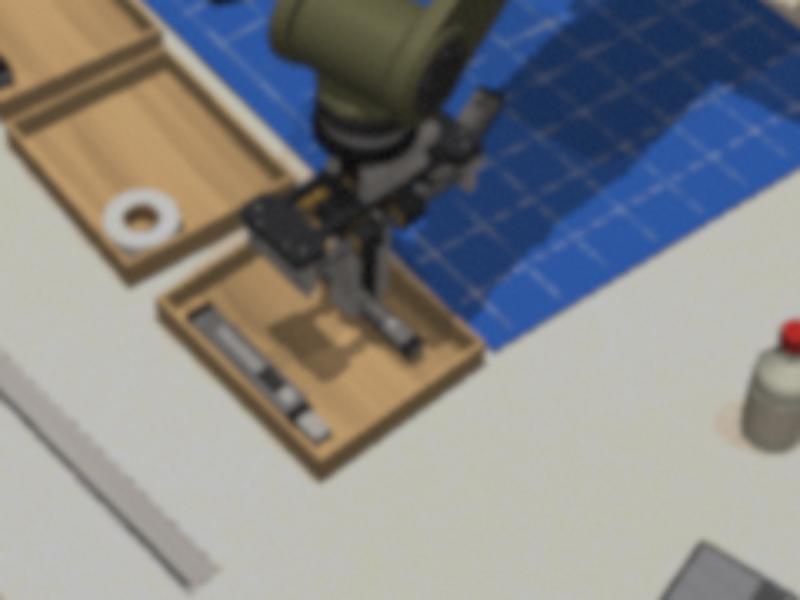

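The knife is level inside the tray, parallel to the fixed one and clear of the near wall. I'll set it down and release.

```bash
python3 -m creep '{"slide":[[0,0,-0.6],[0,0,-0.35],[0,0,0],[0,0,0],[0,0,0],[0,0,0],[0,0,0]],"turn":[0,0,0,0,0,0,0],"claw":[0,0,0,0.33,0.33,0.33,0.33]}'; python3 -m creep '{"slide":[[0,0,2],[0,0,3],[0,0,3],[0,0,0]],"turn":[0,0,0,0],"claw":[0.33,0.33,0.33,0.33]}'
```

```text
clock: 7.02
eef_pos: [609.6, 213.6, 206.2]
eef_rot: [-3.142, 0.0, 1.647]
wrist_force: [1.1, -0.3, 0.7]
finger_gap: 31.0
finger_force: 0.0
clock: 7.52
eef_pos: [609.9, 213.7, 290.1]
eef_rot: [3.136, -0.001, 1.647]
wrist_force: [-0.1, -0.3, 0.4]
finger_gap: 31.3
finger_force: 0.0
```

```bash
python3 -m creep '{"slide":[[-2.06,-1.1,0],[-2.06,-1.1,0],[-2.06,-1.1,0],[-2.06,-1.1,0],[-2.06,-1.1,0],[-2.06,-1.1,0],[-2.06,-1.1,0],[-2.06,-1.1,0]],"turn":[-0.1515,-0.1515,-0.1515,-0.1515,-0.1515,-0.1515,-0.1515,-0.1515],"claw":[0.5,0.6,0.6,0.6,0.6,0.6,0.6,0.6]}'; python3 -m creep '{"slide":[[0,0,0],[0,0,-2],[0,0,-3],[0,0,-2],[0,0,-0.3],[0,0,0]],"turn":[0,0,0,0,0,0],"claw":[0.6,0.6,0.6,0.6,0.6,0.6]}' 20; python3 - <<'E'
from h import *
p,d=manip.camera("scene"); cv2.imwrite("pics/s3.png",cv2.resize(p[210:390,290:530,::-1],(800,600)))
E
```

```text
clock: 8.52
eef_pos: [443.9, 125.2, 286.0]
eef_rot: [-3.141, 0.0, 0.43]
wrist_force: [0.3, 0.2, -0.7]
finger_gap: 56.6
finger_force: 0.0
clock: 9.28
eef_pos: [445.2, 125.8, 213.6]
eef_rot: [3.142, -0.0, 0.436]
wrist_force: [-0.4, -0.1, 1.0]
finger_gap: 56.9
finger_force: 0.0
```

View pics/s3.png

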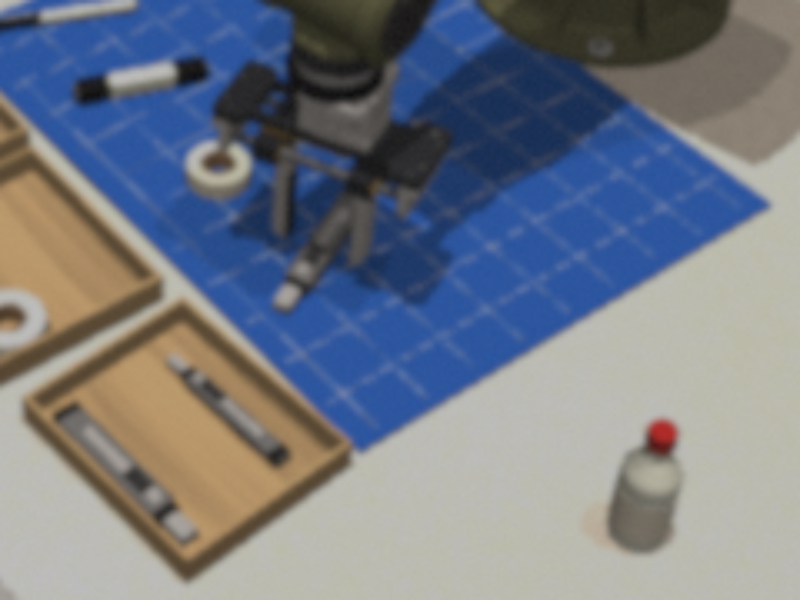

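The crop shows the slim knife lying flat in its tray (centre about (228,410)) and the fingers straddling the wide knife, with the roll clear. Gripping the wide knife.

```bash
python3 -m creep '{"slide":[[0,0,-0.8],[0,0,0],[0,0,0],[0,0,0],[0,0,0],[0,0,0]],"turn":[0,0,0,0,0,0],"claw":[0.6,0.1,0.1,0.1,0.1,0.1]}' 25;  python3 -m creep '{"slide":[[0,0,0],[0,0,0],[0,0,1],[0,0,3],[0,0,3],[0,0,0]],"turn":[0,0,0,0,0,0],"claw":[0,0,0,0,0,0]}'; python3 - <<'E'
from h import *
p,d=manip.camera("top")
for o in manip.cut_out("slim_knife","top")[:2]:
    P=world("top",d,o["mask"]);P=P[P[:,2]>11]; print(o["score"],cv2.minAreaRect(P[:,:2].astype(np.float32)),P.mean(0).round())
E
```

```text
clock: 10.07
eef_pos: [444.8, 125.6, 205.3]
eef_rot: [3.142, -0.0, 0.435]
wrist_force: [0.7, -0.1, 2.0]
finger_gap: 23.8
finger_force: 25.0
clock: 10.82
eef_pos: [445.0, 125.6, 277.2]
eef_rot: [3.141, -0.004, 0.435]
wrist_force: [-0.3, 0.4, -1.0]
finger_gap: 24.0
finger_force: 25.0
0.88 ((609.7462768554688, 213.34564208984375), (16.982975006103516, 129.06793212890625), 3.8243722915649414) [609. 219.  16.]
0.19 ((433.0658264160156, 459.4447937011719), (34.312591552734375, 42.12425994873047), 79.66143798828125) [433. 455.  70.]
```

```bash
python3 -m creep '{"slide":[[2.66,1.14,0],[2.66,1.14,0],[2.66,1.14,0],[2.66,1.14,0],[2.66,1.14,0],[2.66,1.14,0],[2.66,1.14,0],[2.66,1.14,0]],"turn":[0.1514,0.1514,0.1514,0.1514,0.1514,0.1514,0.1514,0.1514],"claw":[0,0,0,0,0,0,0,0]}'; python3 -m creep '{"slide":[[0,0,0],[0,0,0],[0,0,-2],[0,0,-2],[0,0,-1.5],[0,0,-0.4],[0,0,0],[0,0,0]],"turn":[0,0,0,0,0,0,0,0],"claw":[0,0,0,0,0,0,0,0]}'
```

```text
clock: 11.92
eef_pos: [658.2, 217.1, 273.2]
eef_rot: [-3.139, 0.0, 1.651]
wrist_force: [-1.0, 0.1, -0.1]
finger_gap: 23.7
finger_force: 25.0
clock: 12.92
eef_pos: [657.7, 216.8, 216.9]
eef_rot: [3.14, -0.0, 1.646]
wrist_force: [-0.3, 0.4, -0.1]
finger_gap: 23.7
finger_force: 25.0
```

```bash
python3 -m creep '{"slide":[[0,0,-0.6],[0,0,-0.35],[0,0,0],[0,0,0],[0,0,0],[0,0,0],[0,0,0]],"turn":[0,0,0,0,0,0,0],"claw":[0,0,0,0.38,0.38,0.38,0.38]}'; python3 -m creep '{"slide":[[0,0,2],[0,0,3],[0,0,3],[0,0,0]],"turn":[0,0,0,0],"claw":[0.38,0.38,0.38,0.38]}'
```

```text
clock: 13.8
eef_pos: [657.6, 216.8, 206.7]
eef_rot: [3.142, -0.0, 1.646]
wrist_force: [-0.3, 0.5, -0.2]
finger_gap: 35.7
finger_force: 0.0
clock: 14.3
eef_pos: [657.8, 216.9, 290.8]
eef_rot: [3.136, -0.001, 1.646]
wrist_force: [0.4, -0.5, -0.0]
finger_gap: 35.6
finger_force: 0.0
```

```bash
python3 -m creep '{"slide":[[-2.48,-2.66,0],[-2.48,-2.66,0],[-2.48,-2.66,0],[-2.48,-2.66,0],[-2.48,-2.66,0],[-2.48,-2.66,0],[-2.48,-2.66,0],[-2.48,-2.66,0]],"turn":[0,0,0,0,0,0,0,0],"claw":[0.38,0.9,0.9,0.9,0.9,0.9,0.9,0.9]}'; python3 -m creep '{"slide":[[0,0,0],[0,0,0],[0,0,-2],[0,0,-2],[0,0,-1],[0,0,0]],"turn":[0,0,0,0,0,0],"claw":[0.9,0.9,0.9,0.9,0.9,0.9]}'; python3 - <<'E'
from h import *
p,d=manip.camera("scene"); cv2.imwrite("pics/s4.png",cv2.resize(p[210:390,270:510,::-1],(800,600)))
E
```

```text
clock: 15.3
eef_pos: [458.1, 3.3, 286.4]
eef_rot: [-3.141, -0.0, 1.646]
wrist_force: [1.3, -0.8, 0.2]
finger_gap: 84.0
finger_force: 0.0
clock: 16.05
eef_pos: [459.4, 4.3, 236.2]
eef_rot: [-3.14, -0.0, 1.647]
wrist_force: [-0.6, -0.3, 1.0]
finger_gap: 84.3
finger_force: 0.0
```

View pics/s4.png

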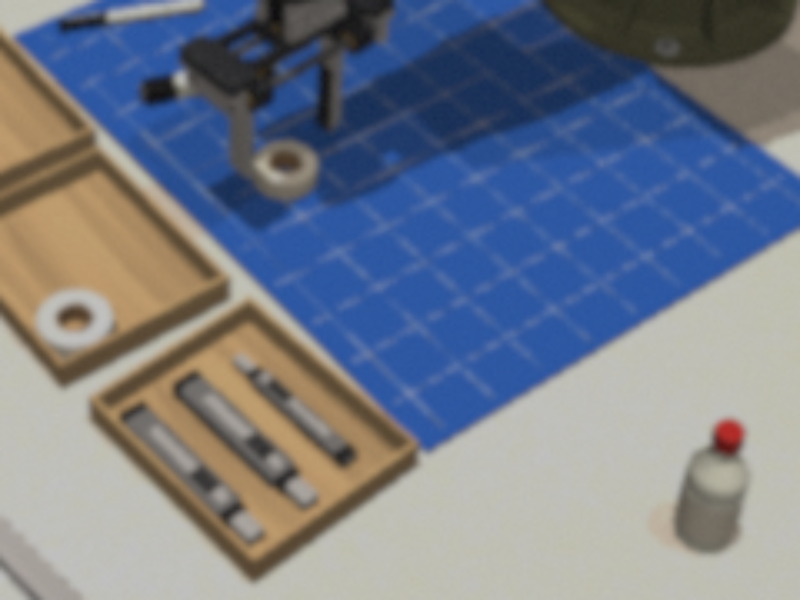

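Both knives lie flat and apart in their tray. The fingers hang above the roll at (288,165). I'll lower and grip.

```bash
python3 -m creep '{"slide":[[0,0,-2],[0,0,-1.1],[0,0,0],[0,0,0],[0,0,0],[0,0,0]],"turn":[0,0,0,0,0,0],"claw":[0.9,0.9,0.4,0.4,0.4,0.4]}' 20;  python3 -m creep '{"slide":[[0,0,0],[0,0,0],[0,0,1],[0,0,3],[0,0,3],[0,0,0]],"turn":[0,0,0,0,0,0],"claw":[0.4,0.4,0.4,0.4,0.4,0.4]}'
```

```text
clock: 16.85
eef_pos: [459.3, 4.0, 206.1]
eef_rot: [3.141, 0.0, 1.646]
wrist_force: [-0.1, 0.5, 4.5]
finger_gap: 54.4
finger_force: 19.9
clock: 17.6
eef_pos: [459.4, 4.0, 277.7]
eef_rot: [3.138, 0.001, 1.646]
wrist_force: [-0.2, -0.3, -1.1]
finger_gap: 54.3
finger_force: 19.9
```

```bash
python3 -m creep '{"slide":[[3.08,-0.67,0],[3.08,-0.67,0],[3.08,-0.67,0],[3.08,-0.67,0],[3.08,-0.67,0],[3.08,-0.67,0],[0,0,0],[0,0,0]],"turn":[0,0,0,0,0,0,0,0],"claw":[0.4,0.4,0.4,0.4,0.4,0.4,0.4,0.4]}'; python3 -m creep '{"slide":[[0,0,-2],[0,0,-2],[0,0,-1.5],[0,0,-0.8],[0,0,-0.55],[0,0,0],[0,0,0]],"turn":[0,0,0,0,0,0,0],"claw":[0.4,0.4,0.4,0.4,0.4,0.4,0.4]}'
```

```text
clock: 18.6
eef_pos: [643.3, -36.1, 274.6]
eef_rot: [-3.14, -0.0, 1.646]
wrist_force: [1.0, 0.5, -0.3]
finger_gap: 55.0
finger_force: 19.9
clock: 19.48
eef_pos: [644.1, -36.2, 207.5]
eef_rot: [3.141, 0.0, 1.646]
wrist_force: [-0.6, -0.5, 0.7]
finger_gap: 54.2
finger_force: 20.3
```

```bash
python3 -m creep '{"slide":[[0,0,-0.05],[0,0,0],[0,0,0],[0,0,0],[0,0,2],[0,0,3],[0,0,3],[0,0,0]],"turn":[0,0,0,0,0,0,0,0],"claw":[0.75,0.75,0.75,0.75,0.75,0.75,0.75,0.75]}'; python3 -m creep '{"slide":[[-2.5,-1.17,0],[-2.5,-1.17,0],[-2.5,-1.17,0],[-2.5,-1.17,0],[-2.5,-1.17,0],[-2.5,-1.17,0],[-2.5,-1.17,0],[-2.5,-1.17,0]],"turn":[0.144,0.144,0.144,0.144,0.144,0.144,0.144,0.144],"claw":[0.75,0.6,0.6,0.6,0.6,0.6,0.6,0.6]}'; python3 -m creep '{"slide":[[0,0,0],[0,0,-2],[0,0,-3],[0,0,-2],[0,0,-0.3],[0,0,0]],"turn":[0,0,0,0,0,0],"claw":[0.6,0.6,0.6,0.6,0.6,0.6]}'; python3 - <<'E'
from h import *
p,d=manip.camera("scene"); cv2.imwrite("pics/s5.png",cv2.resize(p[180:360,210:450,::-1],(800,600)))
E
```

```text
clock: 20.48
eef_pos: [644.3, -36.2, 290.6]
eef_rot: [3.136, 0.001, 1.646]
wrist_force: [-0.2, 0.1, 0.3]
finger_gap: 70.3
finger_force: 0.0
clock: 21.48
eef_pos: [442.9, -130.0, 286.5]
eef_rot: [-3.142, -0.0, 2.803]
wrist_force: [0.3, 0.2, 1.2]
finger_gap: 56.7
finger_force: 0.0
clock: 22.22
eef_pos: [444.4, -129.7, 214.1]
eef_rot: [3.142, 0.0, 2.797]
wrist_force: [-0.9, -0.5, 0.4]
finger_gap: 56.1
finger_force: 0.0
```

View pics/s5.png

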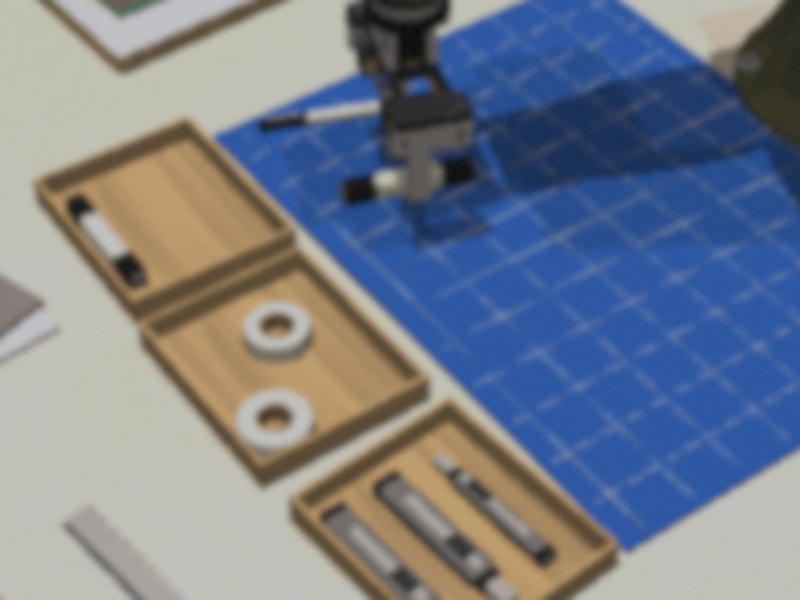

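The roll lies flat in the tape tray at (278,330). The fingers straddle the broad marker's white middle.

```bash
python3 -m creep '{"slide":[[0,0,-0.8],[0,0,0],[0,0,0],[0,0,0],[0,0,0],[0,0,0]],"turn":[0,0,0,0,0,0],"claw":[0.6,0.1,0.1,0.1,0.1,0.1]}' 20;  python3 -m creep '{"slide":[[0,0,0],[0,0,0],[0,0,1],[0,0,3],[0,0,3],[0,0,0]],"turn":[0,0,0,0,0,0],"claw":[0,0,0,0,0,0]}'
```

```text
clock: 23.02
eef_pos: [444.0, -129.8, 205.8]
eef_rot: [-3.142, 0.0, 2.798]
wrist_force: [0.5, -0.1, 1.2]
finger_gap: 19.5
finger_force: 20.0
clock: 23.78
eef_pos: [444.2, -129.9, 277.8]
eef_rot: [-3.141, 0.004, 2.798]
wrist_force: [0.1, 0.6, 0.3]
finger_gap: 19.8
finger_force: 20.0
```

```bash
python3 -m creep '{"slide":[[2.69,-1.1,0],[2.69,-1.1,0],[2.69,-1.1,0],[2.69,-1.1,0],[2.69,-1.1,0],[2.69,-1.1,0],[2.69,-1.1,0],[2.69,-1.1,0]],"turn":[-0.156,-0.156,-0.156,-0.156,-0.156,-0.156,-0.156,-0.156],"claw":[0,0,0,0,0,0,0,0]}'; python3 -m creep '{"slide":[[0,0,0],[0,0,0],[0,0,-2],[0,0,-2],[0,0,-1.5],[0,0,-0.8],[0,0,-0.5],[0,0,0]],"turn":[0,0,0,0,0,0,0,0],"claw":[0,0,0,0,0,0,0,0]}'
```

```text
clock: 24.78
eef_pos: [659.9, -218.1, 274.2]
eef_rot: [-3.14, -0.001, 1.545]
wrist_force: [0.4, 0.2, -1.3]
finger_gap: 19.7
finger_force: 20.0
clock: 25.78
eef_pos: [659.2, -217.9, 207.8]
eef_rot: [3.141, 0.0, 1.55]
wrist_force: [-1.1, -0.1, -0.4]
finger_gap: 19.8
finger_force: 20.0
```

```bash
python3 -m creep '{"slide":[[0,0,-0.08],[0,0,0],[0,0,0],[0,0,0],[0,0,2],[0,0,3],[0,0,3],[0,0,0]],"turn":[0,0,0,0,0,0,0,0],"claw":[0,0.38,0.38,0.38,0.38,0.38,0.38,0.38]}'; python3 -m creep '{"slide":[[-2.7,-0.44,0],[-2.7,-0.44,0],[-2.7,-0.44,0],[-2.7,-0.44,0],[-2.7,-0.44,0],[-2.7,-0.44,0],[-2.7,-0.44,0],[-2.7,-0.44,0]],"turn":[0.1507,0.1507,0.1507,0.1507,0.1507,0.1507,0.1507,0.1507],"claw":[0.38,0.6,0.6,0.6,0.6,0.6,0.6,0.6]}'; python3 -m creep '{"slide":[[0,0,0],[0,0,-2],[0,0,-3],[0,0,-2],[0,0,-0.3],[0,0,0]],"turn":[0,0,0,0,0,0],"claw":[0.6,0.6,0.6,0.6,0.6,0.6]}'; python3 - <<'E'
from h import *
p,d=manip.camera("scene"); cv2.imwrite("pics/s6.png",cv2.resize(p[150:330,190:430,::-1],(800,600)))
E
```

```text
clock: 26.78
eef_pos: [659.4, -217.9, 290.9]
eef_rot: [3.136, 0.002, 1.55]
wrist_force: [0.1, 0.3, -0.6]
finger_gap: 35.8
finger_force: 0.0
clock: 27.78
eef_pos: [442.1, -253.0, 286.6]
eef_rot: [3.142, -0.001, 2.761]
wrist_force: [1.0, 0.1, -0.9]
finger_gap: 56.6
finger_force: 0.0
clock: 28.52
eef_pos: [443.6, -253.0, 214.2]
eef_rot: [-3.142, 0.0, 2.755]
wrist_force: [0.4, -0.6, -0.7]
finger_gap: 56.6
finger_force: 0.0
```

View pics/s6.png

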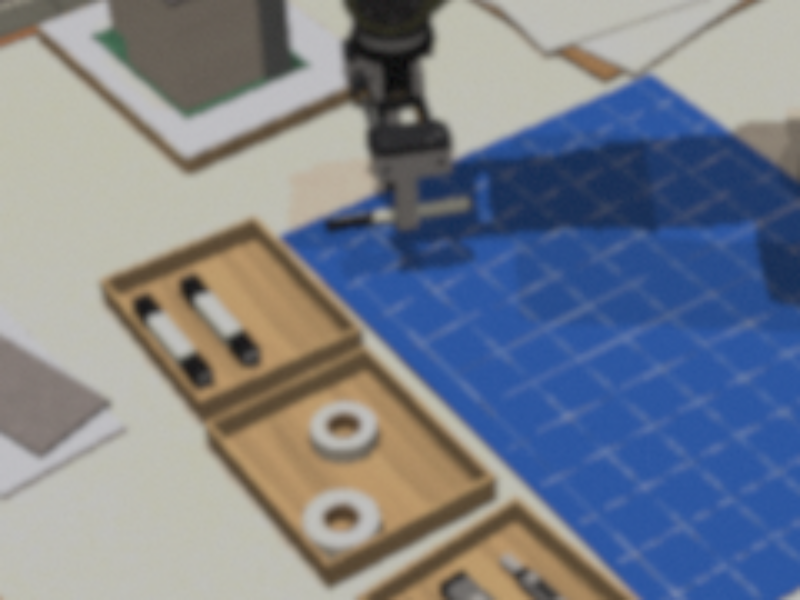

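The broad marker lies in its tray beside the fixed one. The fingers straddle the slim marker at (405,212), clear of the house base.

```bash
python3 -m creep '{"slide":[[0,0,-0.95],[0,0,0],[0,0,0],[0,0,0],[0,0,0],[0,0,0]],"turn":[0,0,0,0,0,0],"claw":[0.6,0.05,0.05,0.05,0.05,0.05]}' 15;  python3 -m creep '{"slide":[[0,0,0],[0,0,0],[0,0,0],[0,0,1],[0,0,3],[0,0,3],[0,0,0]],"turn":[0,0,0,0,0,0,0],"claw":[0,0,0,0,0,0,0]}'; python3 - <<'E'
from h import *
p,d=manip.camera("top")
for o in manip.cut_out("broad_marker","top")[:2]:
    P=world("top",d,o["mask"]);P=P[P[:,2]>14]; print(o["score"],cv2.minAreaRect(P[:,:2].astype(np.float32)),P.mean(0).round())
E
```

```text
clock: 29.32
eef_pos: [443.2, -253.1, 204.4]
eef_rot: [-3.142, 0.0, 2.756]
wrist_force: [-0.4, 0.3, 1.3]
finger_gap: 11.8
finger_force: 15.0
clock: 30.2
eef_pos: [443.4, -253.2, 276.7]
eef_rot: [-3.141, 0.004, 2.756]
wrist_force: [-0.7, 0.7, -0.4]
finger_gap: 11.5
finger_force: 15.0
0.67 ((658.9642944335938, -215.3706512451172), (120.03656005859375, 19.555892944335938), 89.34281921386719) [ 658. -214.   23.]
```

```bash
python3 -m creep '{"slide":[[2.07,0.45,0],[2.07,0.45,0],[2.07,0.45,0],[2.07,0.45,0],[2.07,0.45,0],[2.07,0.45,0],[2.07,0.45,0],[2.07,0.45,0]],"turn":[-0.1507,-0.1507,-0.1507,-0.1507,-0.1507,-0.1507,-0.1507,-0.1507],"claw":[0,0,0,0,0,0,0,0]}'; python3 -m creep '{"slide":[[0,0,0],[0,0,0],[0,0,-2],[0,0,-2],[0,0,-1.5],[0,0,-0.4],[0,0,-0.3],[0,0,0]],"turn":[0,0,0,0,0,0,0,0],"claw":[0,0,0,0,0,0,0,0]}'; python3 - <<'E'
from h import *
p,d=manip.camera("scene"); cv2.imwrite("pics/s7.png",cv2.resize(p[180:330,190:390,::-1],(800,600)))
E
```

```text
clock: 31.3
eef_pos: [609.3, -216.8, 272.6]
eef_rot: [-3.139, -0.001, 1.545]
wrist_force: [0.1, -0.0, 0.1]
finger_gap: 11.9
finger_force: 15.0
clock: 32.3
eef_pos: [608.9, -217.0, 212.6]
eef_rot: [3.141, 0.0, 1.55]
wrist_force: [-0.3, -0.5, 0.5]
finger_gap: 11.3
finger_force: 15.0
```

View pics/s7.png

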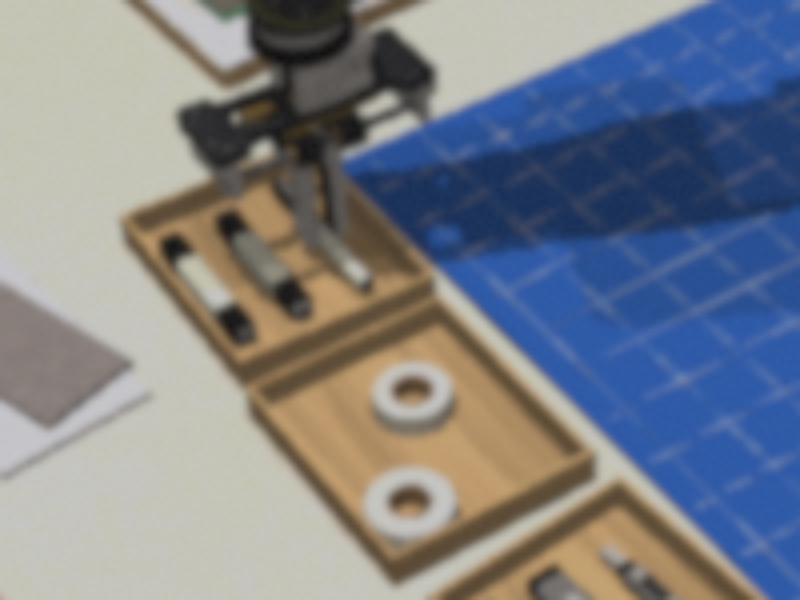

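The slim marker is level inside the tray, clear of the walls and of the broad marker. Setting it down.

```bash
python3 -m creep '{"slide":[[0,0,-0.5],[0,0,-0.17],[0,0,0],[0,0,0],[0,0,0],[0,0,0],[0,0,0]],"turn":[0,0,0,0,0,0,0],"claw":[0,0,0,0.33,0.33,0.33,0.33]}'; python3 -m creep '{"slide":[[0,0,2],[0,0,3],[0,0,4],[-4,0,4],[-4,0,2],[-4,0,0],[-4,0,0],[0,0,0]],"turn":[0,0,0,0,0,0,0,0],"claw":[0.33,0.33,0.33,0.33,0.33,0.33,0.33,0.33]}';python3 - <<'E'
from h import *
p,d=manip.camera("scene"); cv2.imwrite("pics/s8.png",cv2.resize(p[180:405,180:480,::-1],(800,600)))
p,d=manip.camera("top")
for q in "wide_knife slim_knife broad_marker slim_marker tape_roll".split():
  for o in manip.cut_out(q,"top")[:2]:
    P=world("top",d,o["mask"]); P=P[P[:,2]>10]; 
    r=cv2.minAreaRect(P[:,:2].astype(np.float32)); print(q,round(o["score"],2),np.round(r[0]),np.round(r[1]),round(r[2]),np.percentile(P[:,2],[10,50,90]).round(1))
E
```

```text
clock: 33.22
eef_pos: [608.8, -217.0, 205.6]
eef_rot: [-3.142, 0.0, 1.55]
wrist_force: [-0.5, -0.0, 0.9]
finger_gap: 31.1
finger_force: 0.0
clock: 34.22
eef_pos: [447.1, -217.0, 357.5]
eef_rot: [3.14, 0.001, 1.549]
wrist_force: [0.1, 0.8, 1.2]
finger_gap: 31.4
finger_force: 0.0
wide_knife 0.67 [658. 219.] [ 25. 148.] 4 [15.2 19.6 23.5]
slim_knife 0.62 [610. 216.] [ 17. 125.] 4 [12.7 15.7 19.1]
broad_marker 0.93 [ 658. -217.] [118.  17.] 90 [19.6 23.4 26.1]
broad_marker 0.6 [610. 214.] [ 17. 130.] 4 [12.6 15.6 19. ]
slim_marker 0.52 [ 607. -219.] [134.  11.] 89 [12.2 15.3 18.1]
slim_marker 0.51 [ 659. -218.] [120.  20.] 89 [18.8 22.8 25.9]
tape_roll 0.75 [643. -36.] [54. 54.] 89 [19.5 22.7 25.6]
```

View pics/s8.png

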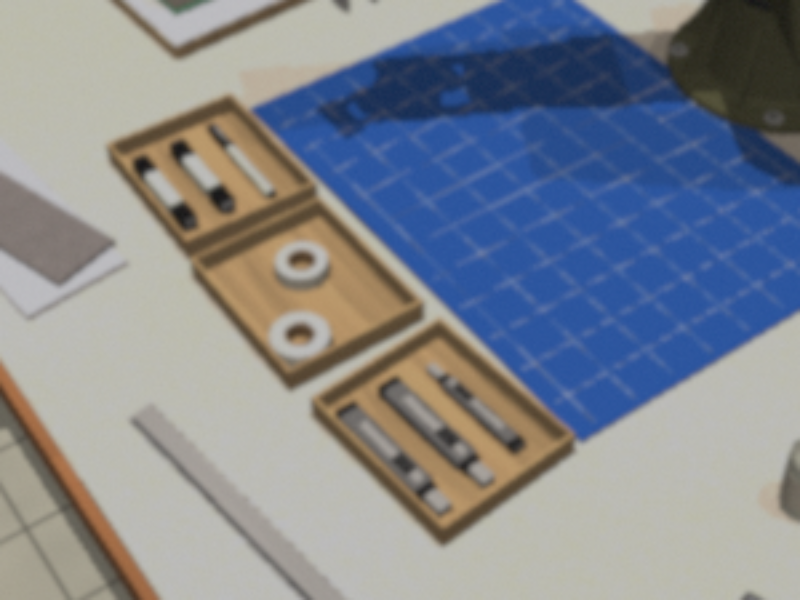

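All five pieces lie flat in their trays, none touching another, and the arm is clear. Handing in.

```bash
python3 -c "from cell import manip; print(manip.sign_off())"
```

```text
the job is handed in; nothing more can be done
None
```

The mat is clear: both knives, both markers and the roll lie flat in their trays by the last pictures, the house model and glue bottle weren't touched, and the job was handed in at about 34 s; the hand-in returned no verdict.

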